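Pop open the gold supply tray with the release pin

TASK

Take the orange-handled release pin from its wooden holder, push it down through the round hole in the top of the gold supply box to trip the catch inside so that its tray springs out, then stand the pin back in its holder and let go. Keep hold of the pin while you press, and leave the silver box's tray shut.

Things in the scene. Friction and masses are not known exactly. Their poses are not given: they have to be found in the camera images.
- pin: Loose release pin, 0.12 kg, upright in the holder: round steel shank, 10 mm diameter, 70 mm long, pointing down; above it a black flange disc, 50 mm diameter, 6 mm thick; then a round orange handle, 26 mm diameter, 80 mm long. Origin on the axis at the flange's underside, z up: handle from z = 6 to 86 mm, shank tip at z = -70 mm. In the holder the flange rests on the holder's top.
- holder: Fixed dark wooden block, 80 x 80 x 85 mm high, with one round upright hole of 30 mm diameter and 77 mm depth in the middle of its top. Origin at the centre of its underside on the table; the hole's axis is its z axis and its mouth is at z = 85 mm.
- box_gold: Fixed supply box, blue sides, GOLD top and tray front, 190 x 140 x 70 mm high. Origin on the table straight below the centre of the access hole; x to the box's back, z up; box from x = -140 mm (tray front) to +50 mm, y = -70 to +70 mm. The round access hole, 30 mm diameter, is in the 6 mm thick top, at z = 70 mm.
- gold_catch (a point): Centre of the gold box's flat red catch plate at rest: straight below the hole, 28 mm under the top's upper face; the plate is wider than the hole. It is sprung: 3 N to start, 5.5 N at its stop 16 mm down. Pressed 8 mm it frees the tray, 12 mm is a sure press; let go, it rises and the tray stays out. This point is fixed to the box and does not sink.
- box_silver: Fixed supply box of the same shape, size and frame as the gold one, but with a SILVER-grey top and tray front. To be left shut.
- tray_gold (a joint): How far the gold box's tray stands out of its front (towards the box's -x), in m: 0 shut and latched; once the catch is tripped a spring drives it to 0.05, fully out, within about half a second.
- tray_silver (a joint): The same for the silver box's tray: 0 shut, 0.05 fully out.
There are look-alikes about, which are no part of the job. What is shaped like the box_silver but pink is not meant. There is more than one size of the pin; the job needs the larger.

How it is judged:
By the outcome, as a careful person would: the job done as asked, in the order asked, and still so for the second after the job is handed in, with the robot touching nothing.
It also fails if it takes over 43 s, if anything falls off the work surface, if the arm or the gripper's body presses on something with over 40 N, if the wrist force passes 120 N, or if a joint passes its speed limit or range.

ROBOT

A 6-joint arm with a two-finger parallel gripper is mounted at the origin on the work surface. World frame = base frame: x ahead of the robot, y to its left, z up, the work surface at z = 0. Lengths are in mm, angles in degrees, forces in N, time in s.
With the tool pointing down it reaches from about 350 to 850 mm from the base axis. Payload 8.1 kg.
Tool frame: the origin (TCP) lies at the very end of the fingers, on their centre line; the grasp point (between the pads) lies 19 mm behind it; z points along the fingers, y is the direction in which the jaws open and shut (so a half turn about z gives the same grasp; the last joint's range is limited). The gripper opens to 85 mm and grips with 20 to 120 N. Pads are 22 mm wide; open, the fingers measure 114 mm over their backs; the gripper's body (76 mm by 85 mm) begins 54 mm behind the grasp point. The pads swing forward as they close: fully open they stand 13 mm farther back than shut.
Start: joints at [-81.956, 7.471, 85.268, -0, 87.261, -4.893], TCP at [134.352, -584.769, 231.292] pointing down, gripper open.
Joint ranges: [-169.43, 169.43], [-51.17, 129.36], [1.28, 143.12], [-76.62, 256.62], [0, 156.53], [-152.29, 152.29]. Speed limits (degrees/s): [136.94, 136.94, 159.86, 180, 180, 180].

INTERFACE

Orientations are given as [roll, pitch, yaw] about the fixed x, y, z axes, in that order (R = Rz(yaw) Ry(pitch) Rx(roll)).
In Python, from bench import r, eyes gives the robot as it stands. The module is installed in compiled form; this text tells all that it offers.
- The arm moves only by the tool play_rows, never from a script. Its argument "deltas" is a list of rows, each a list of 3 entries, a list of its own where there are three numbers: the shift along the tool's x, y, z in m, then the turn, a rotation vector about the tool's x, y, z in rad, then the closure, from 0 (fully open) to 1 (shut). A call has 1 to 8 rows; each row shifts and turns the pose as measured when the row begins, along the tool's axes as they then stand; what a row does not reach is not made up. A row lasts 1/8 s, in which the tool goes at most 62.5 mm and 10.7 degrees, less where a joint would pass 70% of its speed; a pose out of reach is approached as far as the arm can. A call with a gripper value outside its range is refused whole. The fingers move at their own pace and stop on an object; "force" is the grip in N (left out, the last holds). Time passes only in rows, so rows that do not move let the fingers close. It gives the time, the measured TCP pose, the force and the opening at its end, in the units of the state.
- r.sense(): the state, without advancing time (a new reading comes with each control period).
- eyes.snapshot(name): name is "scene" or "top" or "wrist"; returns the picture (384x512x3 uint8, red, green, blue); there is no depth.
- eyes.get_calibration(name): a dict with "mtx" (3x3 intrinsics, pixels), "D" ([k1, k2, p1, p2, k3] as OpenCV has them; the pictures are not rectified), "R" (3x3) and "t" (3): a world point X has camera coordinates R X + t; the wrist camera has in their place "T_tool_cam" (4x4, takes a point from camera to tool coordinates, whose origin is the TCP and whose axes are the flange's). Camera axes: x right, y down, z forward; pixel columns grow to the right and rows downward; lengths in mm; the calibration is good to about 2 mm. A picture is of the moment at which its call begins: read the wrist's pose just before it. get_calibration takes no time and is no camera call.
- r.hand_in(): hands the job in, once; it reports no verdict.
The state is a dict: "time": time; "joint_pos": joint angles; "qd": joint speeds; "joint_efforts": joint torques, N m; "tool_pos": TCP position; "tcp_rot": TCP orientation; "ft_force": force on the tool from outside, world axes, zero at the start; "wrist_torque": the same for the moment, N m; "finger_gap": finger opening in mm.
Only numpy, scipy, OpenCV 4.12 (cv2) and the standard library are available. Lean on these libraries where they do the work, as an engineer would, in place of code of your own. Each camera call takes 0.05 s, during which the arm holds its last target. There are 200 camera calls.

## Working session

There is one attempt and no reset: what is moved stays moved. The work goes in short steps, Python scripts to look and compute and a tool call to move; the robot and the scene stay as the last step left them, time stands still between calls to the robot, and variables do not carry over. Pictures are saved under pics/ and viewed, about 8 in all and at most 12, crops included, and the job is handed in when it is done.

Besides the shell and the picture viewer there is one more tool, called after ">>>" as name([rows], argument=value, ...), one row to a line, values as JSON. play_rows: Moves the arm, as the interface text tells. Its arguments: {"type":"object","properties":{"deltas":{"type":"array"},"force":{"type":"number"}},"required":["deltas"]}

```bash
mkdir -p pics; python3 - <<'E'
from bench import r, eyes
import cv2
print(r.sense())
for n in ["scene","top"]:
    im=eyes.snapshot(n); cv2.imwrite(f"pics/{n}0.png",im[:,:,::-1]); c=eyes.get_calibration(n); print(n,c)
print(eyes.get_calibration("wrist"))
a=cv2.imread("pics/top0.png");cv2.imwrite("pics/top0b.png",cv2.resize(a,(800,600)))
a=cv2.imread("pics/scene0.png");cv2.imwrite("pics/scene0b.png",cv2.resize(a,(800,600)))
E
```

```text
{'time': 0.0, 'joint_pos': array([-8.19561359e+01,  7.51532805e+00,  8.53313408e+01, -2.63479661e-03,
        8.72606293e+01, -4.89314120e+00]), 'qd': array([-0.0620928 , -0.07128807, -0.04994326, -0.06040746, -0.08089569,
        0.01485622]), 'joint_efforts': array([-8.72239943e-04, -5.69395030e+01, -5.00553632e+01, -3.89288271e-04,
        1.46381758e-02, -7.04945307e-06]), 'tool_pos': array([ 134.25353474, -584.21147114,  230.22237655]), 'tcp_rot': array([-1.79892868e+02, -6.53032375e-03,  1.29371276e+01]), 'ft_force': array([ 0.51780793, -0.03666233,  0.20325266]), 'wrist_torque': array([-5.87790917e-03, -4.12493114e-02,  1.40680835e-06]), 'finger_gap': 85.25348165630442}
scene {'mtx': array([[476.90050968,   0.        , 263.88164767],
       [  0.        , 476.90050968, 196.34766243],
       [  0.        ,   0.        ,   1.        ]]), 'D': array([0.03963095, 0.        , 0.        , 0.        , 0.        ]), 'R': array([[-0.446833  ,  0.89446564,  0.01647707],
       [ 0.60210307,  0.31430263, -0.73395215],
       [-0.66167376, -0.31803314, -0.67900129]]), 't': array([ 205.637
[... 379 characters left out ...]
0748],
       [ 0.17720206,  0.00565519, -0.98415824]]), 't': array([ 10.25925578, 473.99396007, 991.25809627])}
{'mtx': array([[267.38282542,   0.        , 255.16215881],
       [  0.        , 267.38282542, 191.41786712],
       [  0.        ,   0.        ,   1.        ]]), 'D': array([0.0193819, 0.       , 0.       , 0.       , 0.       ]), 'T_tool_cam': array([[-8.73411341e-04, -9.48810319e-01, -3.15845241e-01,
         8.04212008e+01],
       [ 9.99999478e-01, -6.61047999e-04, -7.79501129e-04,
         9.48569232e-01],
       [ 5.30809849e-04, -3.15845757e-01,  9.48810400e-01,
        -1.41928976e+02],
       [ 0.00000000e+00,  0.00000000e+00,  0.00000000e+00,
         1.00000000e+00]])}
```

View pics/top0b.png

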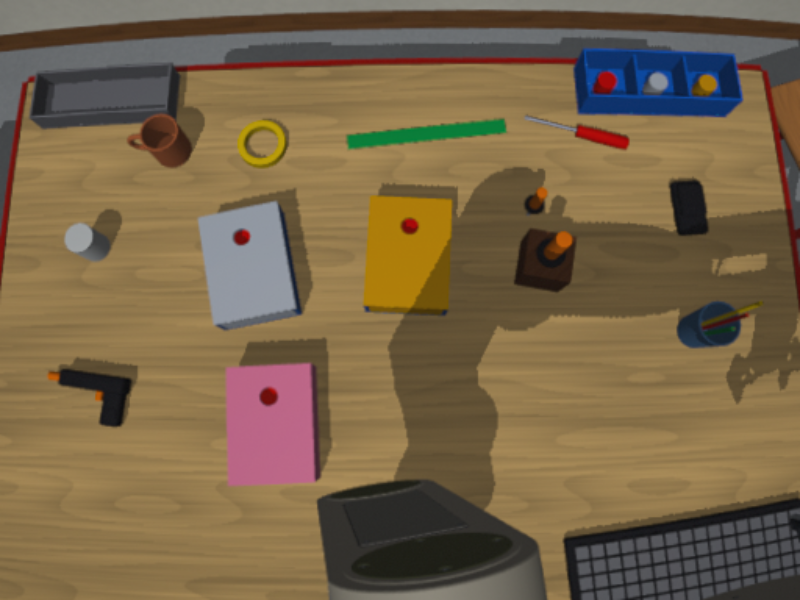

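View pics/scene0b.png

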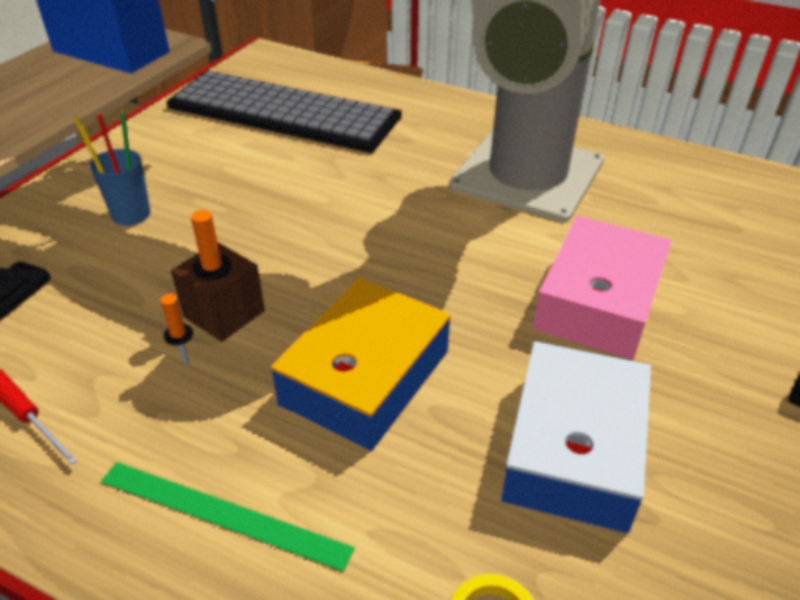

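Top view: the gold box has its hole at about (410,226) of 800x600, the silver one at (241,237), and the pink look-alike at (268,396). There are two orange-handled pins. The large one stands in the dark wooden holder at (552,245), the small one at (536,202) with no holder. The large pin in the wooden holder and the gold box fit the description. I'll confirm with an enlarged crop.

```bash
python3 - <<'E'
import cv2, numpy as np
a=cv2.imread("pics/top0.png")[105:215,225:385]
b=cv2.imread("pics/scene0.png")[125:285,100:300]
A=cv2.resize(a,(800,550),interpolation=cv2.INTER_CUBIC);cv2.imwrite("pics/c1.png",A)
B=cv2.resize(b,(750,600),interpolation=cv2.INTER_CUBIC);cv2.imwrite("pics/c2.png",B)
E
```

```text
(no output)
```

View pics/c1.png

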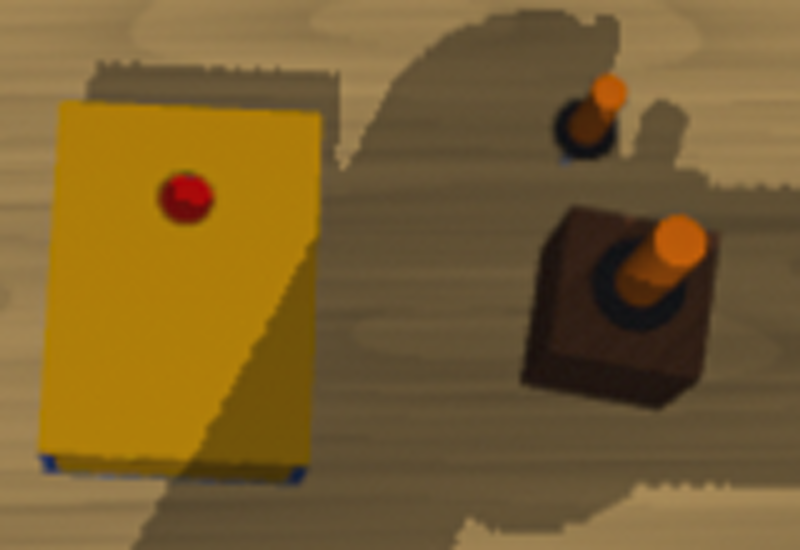

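View pics/c2.png

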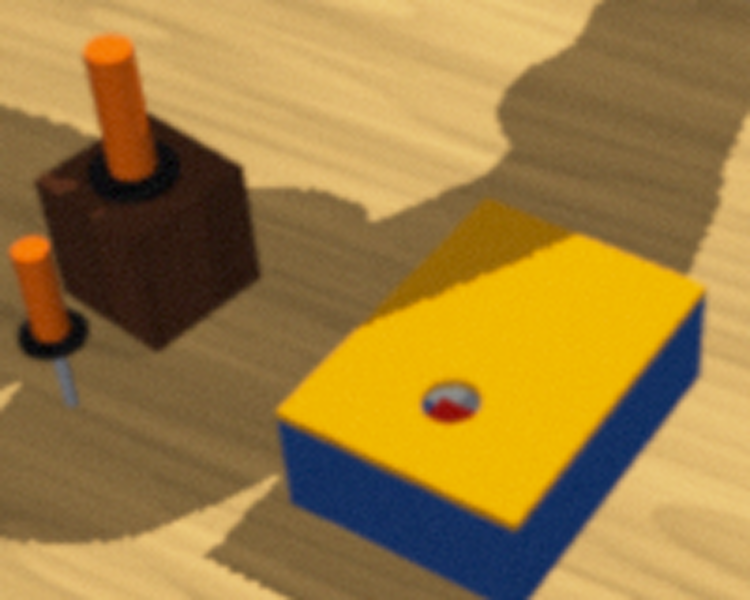

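```bash
cat > h.py <<'E'
import numpy as np, cv2
from bench import r, eyes
def plane(n,uv,z):
    c=eyes.get_calibration(n); p=cv2.undistortPoints(np.array([[uv]],float),c["mtx"],c["D"])[0,0]
    d=c["R"].T@np.array([*p,1]); o=-c["R"].T@c["t"]; return o+d*(z-o[2])/d[2]
def wplane(uv,z,pos,rot):
    from scipy.spatial.transform import Rotation as Ro
    c=eyes.get_calibration("wrist"); T=c["T_tool_cam"]; p=cv2.undistortPoints(np.array([[uv]],float),c["mtx"],c["D"])[0,0]
    W=Ro.from_euler("xyz",rot,degrees=True).as_matrix()
    d=W@T[:3,:3]@np.array([*p,1]); o=W@T[:3,3]+pos; return o+d*(z-o[2])/d[2]
E
python3 - <<'E'
from h import *
np.set_printoptions(precision=1,suppress=True)
def t(u,v,z): return plane("top",((u+.5)/5-.5+225,(v+.5)/5-.5+105),z)
def s(u,v,z): return plane("scene",((u+.5)/3.75-.5+100,(v+.5)/3.75-.5+125),z)
print("hole",t(186,199,70),s(451,401,70))
print("flange",t(639,284,91),s(135,171,91)); print("htop",t(681,241,171),s(109,48,171))
H=[t(*p,85) for p in [(575,207),(719,233),(700,381),(543,350)]]; print("holder",np.mean(H,0),[np.linalg.norm(H[i]-H[i-1]) for i in range(4)])
B=[t(*p,70) for p in [(60,101),(321,113),(307,468),(40,457)]]; print("box",np.array(B),[np.linalg.norm(B[i]-B[i-1]) for i in range(4)])
print("small top z?",[ (t(609,92,z)[:2],s(31,248,z)[:2]) for z in (60,80,100,120)])
E
```

```text
hole [597.1 -24.6  70. ] [601.7 -22.3  70. ]
flange [ 542.4 -256.6   91. ] [ 549.  -251.9   91. ]
htop [ 542.5 -257.2  171. ] [ 546.5 -253.9  171. ]
holder [ 539.7 -255.6   85. ] [np.float64(78.99876722755786), np.float64(76.75084357761604), np.float64(80.28594024296973), np.float64(82.55220363865112)]
box [[652.7  41.5  70. ]
 [643.9 -97.4  70. ]
 [452.5 -84.2  70. ]
 [460.2  52.9  70. ]] [np.float64(192.79898127864803), np.float64(139.2613358873597), np.float64(191.83415973361718), np.float64(137.28683925815045)]
small top z? [(array([ 658.1, -255.5]), array([ 600.4, -288.4])), (array([ 650.8, -250.4]), array([ 615.9, -270.3])), (array([ 643.4, -245.3]), array([ 631.4, -252.1])), (array([ 636.1, -240.3]), array([ 646.9, -234. ]))]
```

c1 shows the gold hole at (186,199), the flange at (639,284) and the handle top at (681,241). c2 shows the same large pin seated in the holder, and the small pin standing apart at (31,248). Both views agree to about 5 mm, and the sizes match. The large pin is at about (544,-255) and the hole at about (599,-23). Moving.

>>> play_rows([
  [[0.052,-0.025,0],[0,0,0],0],
  [[0.052,-0.025,0],[0,0,0],0],
  [[0.052,-0.025,0],[0,0,0],0],
  [[0.052,-0.025,0],[0,0,0],0],
  [[0.052,-0.025,0],[0,0,0],0],
  [[0.052,-0.025,0],[0,0,0],0],
  [[0.052,-0.025,0],[0,0,0],0],
  [[0,0,0],[0,0,0],0],
], force=60)

```text
time: 1.1
tool_pos: [457.5, -323.2, 226.4]
tcp_rot: [-179.6, 0.1, 12.7]
ft_force: [-0.5, -1.2, 0.1]
finger_gap: 85.2
```

>>> play_rows([
  [[0.045,-0.023,0],[0,0,0],0],
  [[0.045,-0.022,0],[0,0,0],0],
  [[0,0,0],[0,0,0],0],
  [[0,0,0],[0,0,0],0],
])

```text
time: 1.6
tool_pos: [535.3, -259.2, 224.6]
tcp_rot: [-179.5, 0.3, 12.7]
ft_force: [-0.7, 0.3, -0.4]
finger_gap: 85.4
```

```bash
python3 - <<'E'
from h import *
q=r.sense(); im=eyes.snapshot("wrist"); print(q["tool_pos"],q["tcp_rot"],q["ft_force"])
cv2.imwrite("pics/w1r.png",im[:,:,::-1]); cv2.imwrite("pics/w1.png",cv2.resize(im[:,:,::-1],(800,600),interpolation=cv2.INTER_CUBIC))
E
```

```text
[ 535.25401272 -259.16500565  224.63343332] [-179.52192309    0.28998217   12.6749824 ] [-0.67174954  0.28895095 -0.41878809]
```

View pics/w1.png

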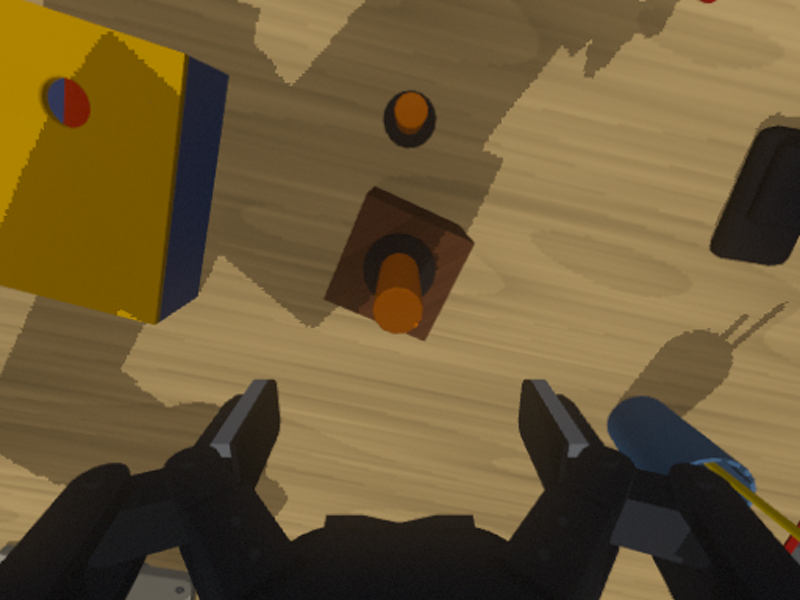

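Wrist view: the handle top is at (398,310), the flange at (400,267) and the gold hole at (67,103). The small pin is at (410,115), clear of the fingers.

```bash
python3 - <<'E'
from h import *
np.set_printoptions(precision=1,suppress=True)
P=[535.3,-259.2,224.6];R=[-179.52,.29,12.67]
for n,u,v,z in [("htop",398,310,171),("flange",400,267,91),("hole",67,103,70)]:
    print(n,wplane(((u+.5)*.64-.5,(v+.5)*.64-.5),z,P,R))
E
```

```text
htop [ 544.6 -257.   171. ]
flange [ 546.3 -257.1   91. ]
hole [599.1 -26.3  70. ]
```

>>> play_rows([
  [[0.01,-0.001,0.005],[-0.008,0.005,0],0],
  [[0,0,0.03],[0,0,0],0],
  [[0,0,0.03],[0,0,0],0],
  [[0,0,0.025],[0,0,0],0],
  [[0,0,0],[0,0,0],0],
])

```text
time: 2.28
tool_pos: [543.7, -259.7, 131.9]
tcp_rot: [179.9, -0.1, 12.3]
ft_force: [-0.3, 0.9, 0.4]
finger_gap: 85.6
```

>>> play_rows([
  [[0.002,-0.003,0.014],[0,0,0.005],0],
  [[0,0,0],[0,0,0],0],
  [[0,0,0],[0,0,0],0.4],
  [[0,0,0],[0,0,0],0.8],
  [[0,0,0],[0,0,0],1],
  [[0,0,0],[0,0,0],1],
  [[0,0,0],[0,0,0],1],
  [[0,0,0],[0,0,0],1],
], force=60)

```text
time: 3.28
tool_pos: [547.4, -257.9, 121.6]
tcp_rot: [179.6, -0.4, 11.9]
ft_force: [-0.2, -0.5, 0.7]
finger_gap: 24.3
```

>>> play_rows([
  [[0,0,-0.015],[0,0,0],1],
  [[0,0,-0.025],[0.004,-0.004,0],1],
  [[0,0,-0.03],[0.003,-0.003,0],1],
  [[0,0,-0.03],[0,0,0],1],
  [[0,0,-0.01],[0,0,0],1],
  [[0,0,0],[0,0,0],1],
])

```text
time: 4.03
tool_pos: [546.5, -257.4, 237.7]
tcp_rot: [-180.0, 0.0, 11.9]
ft_force: [0.8, 0.8, -1.4]
finger_gap: 25.0
```

```bash
python3 - <<'E'
from h import *
q=r.sense(); print(q["tool_pos"],q["tcp_rot"],q["ft_force"],q["finger_gap"])
im=eyes.snapshot("wrist")[:,:,::-1]; s=eyes.snapshot("scene")[:,:,::-1]
s=s[60:300,80:330]
cv2.imwrite("pics/w2.png",np.hstack([cv2.resize(im,(400,300)),cv2.resize(s,(400,300*1),interpolation=cv2.INTER_CUBIC)]))
E
```

```text
[ 546.53760444 -257.44223273  237.67174108] [-1.79980394e+02  1.01778278e-02  1.18942995e+01] [ 0.77519524  0.76734737 -1.44049292] 25.02023731749831
```

View pics/w2.png

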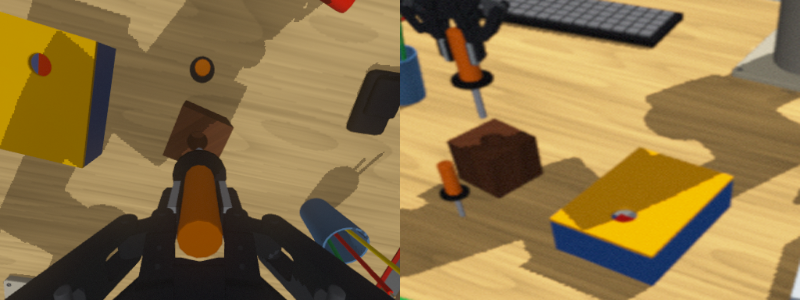

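The pin is held straight and clear of the holder, with its tip at about z 131 (TCP minus 107). Next I carry it to the gold hole.

>>> play_rows([
  [[0.0165,-0.036,0],[0,0,0],1],
  [[0.0165,-0.036,0],[0,0,0],1],
  [[0.0165,-0.036,0],[0,0,0],1],
  [[0.0165,-0.036,0],[0,0,0],1],
  [[0.0165,-0.036,0],[0,0,0],1],
  [[0.0165,-0.036,0],[0,0,0],1],
  [[0,0,0],[0,0,0],1],
  [[0,0,0],[0,0,0],1],
])

```text
time: 5.12
tool_pos: [593.2, -17.8, 221.2]
tcp_rot: [-179.4, 1.2, 11.8]
ft_force: [-0.1, 0.3, -1.2]
finger_gap: 24.2
```

>>> play_rows([
  [[0.004,0.0085,0.01],[-0.01,0.02,0],1],
  [[0,0,0.01],[0,0,0],1],
  [[0,0,0],[0,0,0],1],
  [[0,0,0],[0,0,0],1],
])

```text
time: 5.62
tool_pos: [597.1, -28.0, 198.5]
tcp_rot: [-179.9, 0.3, 11.6]
ft_force: [-0.8, -1.1, -1.0]
finger_gap: 24.9
```

```bash
python3 - <<'E'
from h import *
q=r.sense(); print(q["tool_pos"],q["tcp_rot"],q["ft_force"],q["finger_gap"])
t=eyes.snapshot("top")[:,:,::-1]; s=eyes.snapshot("scene")[:,:,::-1]
s=s[130:290,150:310]; t=t[105:215,215:325]
cv2.imwrite("pics/s3.png",np.hstack([cv2.resize(t,(400,400),interpolation=cv2.INTER_CUBIC),cv2.resize(s,(400,400),interpolation=cv2.INTER_CUBIC)]))
c=eyes.get_calibration("scene"); P=q["tool_pos"]
from scipy.spatial.transform import Rotation as Ro
a=Ro.from_euler("xyz",q["tcp_rot"],degrees=True).as_matrix()[:,2]
for n,X in (("tip",P+a*106.6),("hole",np.array([599,-25.5,70]))):
    p=cv2.projectPoints(X[None],cv2.Rodrigues(c["R"])[0],c["t"],c["mtx"],c["D"])[0][0,0]; print(n,X,400+(p-[150,130])*2.5)
E
```

```text
[597.14282281 -27.96024225 198.49283986] [-179.89664027    0.29189579   11.58115221] [-0.78357288 -1.0884302  -0.98677067] 24.870163381716335
tip [596.57219819 -27.88087982  91.89439667] [570.29495299 626.52429211]
hole [599.  -25.5  70. ] [572.80449667 650.12556684]
```

View pics/s3.png

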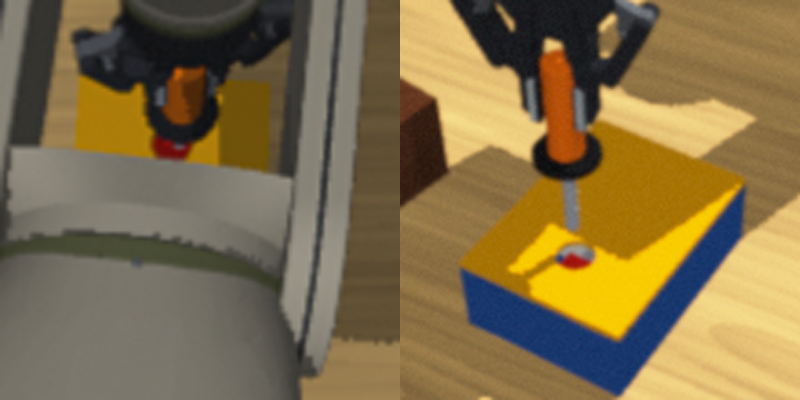

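The tip is at (571,228) and the hole at (575,257) in the right half. The scene-view prediction puts the hole a few mm further out in +x/+y. I'll correct, lower to just above it and zoom in.

>>> play_rows([
  [[0.006,-0.0025,0.006],[0,0.005,0],1],
  [[0,0,0.004],[0,0,0],1],
  [[0,0,0],[0,0,0],1],
])

```text
time: 6.1
tool_pos: [603.4, -23.6, 188.5]
tcp_rot: [-179.9, -0.1, 11.6]
ft_force: [-0.4, -0.8, -1.0]
finger_gap: 24.8
```

```bash
python3 - <<'E'
from h import *
q=r.sense(); print(q["tool_pos"],q["tcp_rot"],q["ft_force"],q["finger_gap"])
s=eyes.snapshot("scene")[:,:,::-1]
s=s[190:250,190:250]
cv2.imwrite("pics/s4.png",cv2.resize(s,(600,600),interpolation=cv2.INTER_CUBIC))
c=eyes.get_calibration("scene"); P=q["tool_pos"]
from scipy.spatial.transform import Rotation as Ro
a=Ro.from_euler("xyz",q["tcp_rot"],degrees=True).as_matrix()[:,2]
for n,X in (("tip",P+a*106.6),("tip+10x",P+a*106.6+[10,0,0]),("tip+10y",P+a*106.6+[0,10,0]),("tip z70",P+a*(P[2]-70)),("hole",np.array([600.6,-26.2,70]))):
    p=cv2.projectPoints(X[None],cv2.Rodrigues(c["R"])[0],c["t"],c["mtx"],c["D"])[0][0,0]; print(n,X,(p-[190,190])*10)
E
```

```text
[603.3745629  -23.55885852 188.48015218] [-1.79913203e+02 -8.53965671e-02  1.16253974e+01] [-0.38569557 -0.81042705 -1.01931671] 24.793123494795807
tip [603.49764384 -23.36866745  81.8803929 ] [285.76802521 376.02771226]
tip+10x [613.49764384 -23.36866745  81.8803929 ] [257.89076534 411.30985966]
tip+10y [603.49764384 -13.36866745  81.8803929 ] [332.80718099 394.24359512]
tip z70 [603.51136073 -23.3474714   70.00026755] [288.87063852 420.12842862]
hole [600.6 -26.2  70. ] [283.6095484  404.80458686]
```

View pics/s4.png

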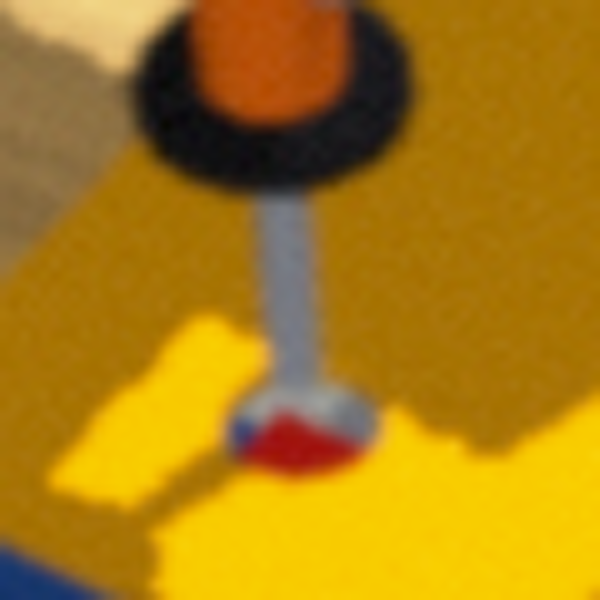

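The hole centre is at (302,428). The tip, dropped to z 70, lands at about (300,421), so it's within 2 mm. Inserting.

>>> play_rows([
  [[0.001,-0.001,0.012],[0,0,0],1],
  [[0,0,0.01],[0,0,0],1],
  [[0,0,0.008],[0,0,0],1],
  [[0,0,0],[0,0,0],1],
])

```text
time: 6.65
tool_pos: [603.8, -22.2, 155.8]
tcp_rot: [-179.9, -0.0, 11.6]
ft_force: [-0.9, 0.2, -1.5]
finger_gap: 24.4
```

>>> play_rows([
  [[0,0,0.007],[0,0,0],1],
  [[0,0,0.005],[0,0,0],1],
  [[0,0,0.004],[0,0,0],1],
  [[0,0,0],[0,0,0],1],
])

```text
time: 7.15
tool_pos: [604.8, -22.2, 140.8]
tcp_rot: [-179.9, -0.2, 11.6]
ft_force: [-0.8, -0.5, 2.7]
finger_gap: 24.5
```

>>> play_rows([
  [[0,0,0.004],[0,0,0],1],
  [[0,0,0.003],[0,0,0],1],
  [[0,0,0],[0,0,0],1],
])

```text
time: 7.52
tool_pos: [605.0, -22.3, 134.0]
tcp_rot: [-179.9, -0.2, 11.6]
ft_force: [-0.7, 0.0, 2.9]
finger_gap: 24.9
```

```bash
python3 - <<'E'
from h import *
q=r.sense(); print(q["tool_pos"],q["tcp_rot"],q["ft_force"],q["finger_gap"])
s=eyes.snapshot("scene")[:,:,::-1]
cv2.imwrite("pics/s5.png",cv2.resize(s[60:300,100:420],(800,600),interpolation=cv2.INTER_CUBIC))
E
```

```text
[605.0341776  -22.26073826 133.96454072] [-179.94672602   -0.21102458   11.61916528] [-0.73176543  0.03700995  2.94982827] 24.883061767312487
```

View pics/s5.png

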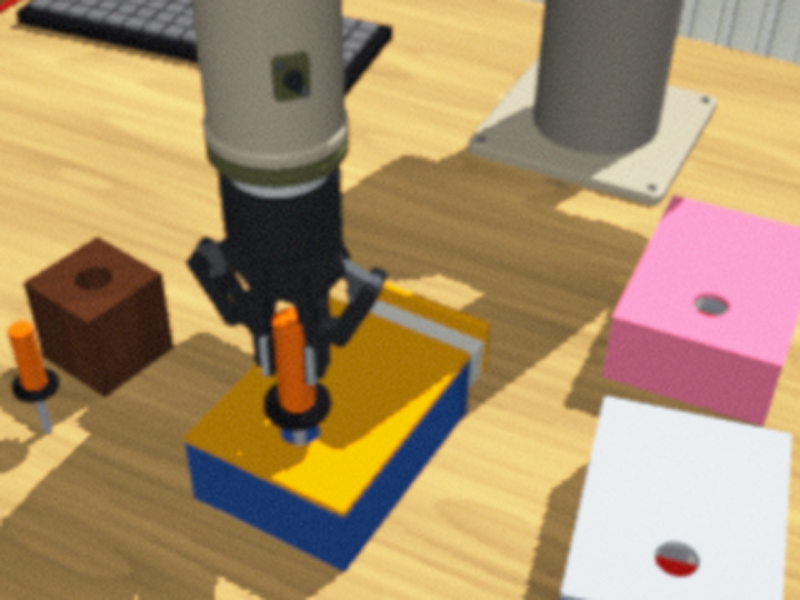

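The gold tray is out (its grey side and gold front show at (430,320)), the silver tray is shut and the pin is still gripped. Withdrawing it upward.

>>> play_rows([
  [[0,0,-0.015],[0,0,0],1],
  [[0,0,-0.025],[0,0,0],1],
  [[0,0,-0.025],[0,0,0],1],
  [[0,0,-0.03],[0,0,0],1],
  [[0,0,-0.015],[0,0,0],1],
  [[0,0,0],[0,0,0],1],
])

```text
time: 8.32
tool_pos: [604.8, -22.5, 249.5]
tcp_rot: [-180.0, -0.3, 11.6]
ft_force: [-0.0, 0.1, -2.4]
finger_gap: 24.7
```

>>> play_rows([
  [[-0.0175,0.036,0],[0,0,0],1],
  [[-0.0175,0.036,0],[0,0,0],1],
  [[-0.0175,0.036,0],[0,0,0],1],
  [[-0.0175,0.036,0],[0,0,0],1],
  [[-0.0175,0.036,0],[0,0,0],1],
  [[-0.0175,0.036,0],[0,0,0],1],
  [[0,0,0],[0,0,0],1],
  [[0,0,0],[0,0,0],1],
])

```text
time: 9.32
tool_pos: [539.4, -259.3, 235.3]
tcp_rot: [-179.4, 0.5, 11.7]
ft_force: [-1.0, 0.5, -1.2]
finger_gap: 24.6
```

>>> play_rows([
  [[0.007,-0.0005,0.01],[-0.01,0.009,0],1],
  [[0,0,0.012],[0,0,0],1],
  [[0,0,0],[0,0,0],1],
  [[0,0,0],[0,0,0],1],
])

```text
time: 9.82
tool_pos: [546.9, -253.7, 209.8]
tcp_rot: [-179.8, 0.0, 11.9]
ft_force: [-0.2, 0.2, -1.8]
finger_gap: 24.6
```

```bash
python3 - <<'E'
from h import *
q=r.sense(); print(q["tool_pos"],q["tcp_rot"],q["ft_force"],q["finger_gap"])
s=eyes.snapshot("scene")[:,:,::-1]
s=s[120:200,100:180]
cv2.imwrite("pics/s6.png",cv2.resize(s,(600,600),interpolation=cv2.INTER_CUBIC))
c=eyes.get_calibration("scene"); P=q["tool_pos"]
from scipy.spatial.transform import Rotation as Ro
a=Ro.from_euler("xyz",q["tcp_rot"],degrees=True).as_matrix()[:,2]
for n,X in (("tip",P+a*106.6),("tip+10x",P+a*106.6+[10,0,0]),("tip+10y",P+a*106.6+[0,10,0]),("axis at z85",P+a*(P[2]-85))):
    p=cv2.projectPoints(X[None],cv2.Rodrigues(c["R"])[0],c["t"],c["mtx"],c["D"])[0][0,0]; print(n,X,(p-[100,120])*7.5)
print("hole obs",(np.array([137.3,170.9])-[100,120])*7.5)
E
```

```text
[ 546.89642132 -253.67644474  209.84889071] [-1.79846385e+02  3.36351450e-02  1.19425978e+01] [-0.16163223  0.18423823 -1.84885863] 24.583990154797952
tip [ 546.77605534 -253.40977677  103.24929221] [260.39975018 335.69089922]
tip+10x [ 556.77605534 -253.40977677  103.24929221] [237.15086979 356.32465387]
tip+10y [ 546.77605534 -243.40977677  103.24929221] [290.38536972 346.54584022]
axis at z85 [ 546.75544985 -253.36412579   85.00047023] [271.75604184 387.2874118 ]
hole obs [279.75 381.75]
```

View pics/s6.png

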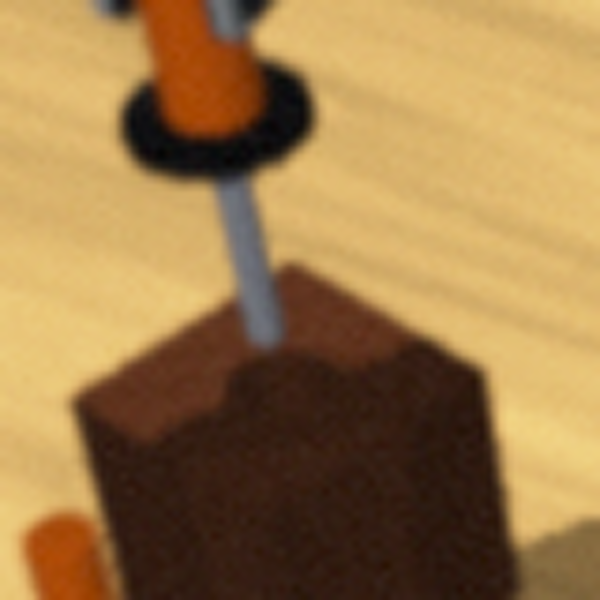

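The tip is at (264,338). Projected to the holder's top it falls about 3 mm from the hole centre at (280,382), well inside the 10 mm clearance. I nudge it and lower.

>>> play_rows([
  [[-0.002,0.002,0.012],[0,0,0],1],
  [[0,0,0.015],[0,0,0],1],
  [[0,0,0.015],[0,0,0],1],
  [[0,0,0.015],[0,0,0],1],
  [[0,0,0.012],[0,0,0],1],
  [[0,0,0],[0,0,0],1],
])

```text
time: 10.62
tool_pos: [544.2, -255.9, 134.7]
tcp_rot: [-179.8, 0.1, 11.9]
ft_force: [-0.4, 0.3, -0.7]
finger_gap: 24.9
```

>>> play_rows([
  [[0,0,0.008],[0,0,0],1],
  [[0,0,0.003],[0,0,0],1],
  [[0,0,0],[0,0,0],1],
  [[0,0,0],[0,0,0],1],
])

```text
time: 11.12
tool_pos: [545.2, -256.4, 124.5]
tcp_rot: [-179.9, 0.0, 11.9]
ft_force: [-0.1, -0.1, -1.2]
finger_gap: 24.5
```

>>> play_rows([
  [[0,0,0.002],[0,0,0],1],
  [[0,0,0.001],[0,0,0],1],
  [[0,0,0],[0,0,0],1],
])

```text
time: 11.5
tool_pos: [545.6, -256.6, 122.0]
tcp_rot: [-179.9, -0.0, 11.9]
ft_force: [0.3, -0.4, -2.2]
finger_gap: 24.9
```

>>> play_rows([
  [[0,0,0.0015],[0,0,0],1],
  [[0,0,0],[0,0,0],1],
])

```text
time: 11.75
tool_pos: [546.0, -256.8, 121.9]
tcp_rot: [-180.0, -0.1, 11.9]
ft_force: [-0.1, 0.1, -0.3]
finger_gap: 24.6
```

It has made contact (z no longer sinks and the weight has come off). Releasing, then backing straight up.

>>> play_rows([
  [[0,0,0],[0,0,0],0.7],
  [[0,0,0],[0,0,0],0.4],
  [[0,0,0],[0,0,0],0],
  [[0,0,0],[0,0,0],0],
  [[0,0,0],[0,0,0],0],
  [[0,0,0],[0,0,0],0],
])

```text
time: 12.5
tool_pos: [546.2, -256.9, 122.0]
tcp_rot: [-180.0, -0.1, 11.9]
ft_force: [1.0, 0.6, -0.4]
finger_gap: 85.3
```

>>> play_rows([
  [[0,0,-0.02],[0,0,0],0],
  [[0,0,-0.03],[0,0,0],0],
  [[0,0,-0.04],[0,0,0],0],
  [[0,0,-0.04],[0,0,0],0],
  [[-0.03,0,-0.02],[0,0,0],0],
  [[-0.04,0,0],[0,0,0],0],
  [[0,0,0],[0,0,0],0],
  [[0,0,0],[0,0,0],0],
])

```text
time: 13.5
tool_pos: [477.1, -272.4, 289.0]
tcp_rot: [179.6, -0.5, 12.0]
ft_force: [0.5, -0.2, 1.3]
finger_gap: 85.2
```

```bash
python3 - <<'E'
from h import *
q=r.sense(); print(q["time"],q["tool_pos"],q["ft_force"])
s=eyes.snapshot("scene")[:,:,::-1]
cv2.imwrite("pics/s7.png",cv2.resize(s[60:340,80:450],(792,600),interpolation=cv2.INTER_CUBIC))
E
```

```text
13.5 [ 477.09050902 -272.42292229  289.03750698] [ 0.54180372 -0.2155485   1.25817951]
```

View pics/s7.png

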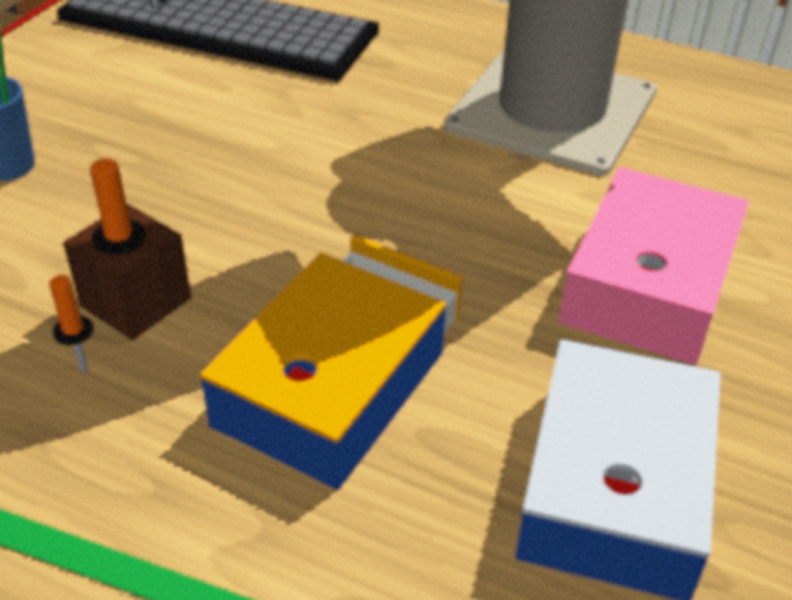

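The pin stands seated in its holder at (118,235), the gold tray is out at (410,280), the silver box is shut and the arm is clear.

```bash
python3 -c "
from bench import r
print(r.hand_in())"
```

```text
the job is handed in; nothing more can be done
None
```

The job is done and handed in at about 13.6 s of the 43 s allowed. I took the large pin from the wooden holder and pressed it through the gold box's hole while holding it. I then stood it back in the holder and let go.

- **Press:** contact force was about 4–5 N, and I pushed roughly 14 mm past the catch, going by the tool height.
- **Final picture:** the gold tray is out, the silver tray is shut, and the pin is upright with its flange on the holder. The gripper is open and clear of everything.
- **Disagreements:** position estimates from the different cameras differed by up to about 6 mm, which the close-up checks before each insertion resolved. The gripper read about 24.7 mm on the 26 mm handle throughout.

No check failed.

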